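# Push the bar home and clamp it through the guard window

### The arm

A 6-joint arm with a two-finger parallel gripper is mounted at the origin on the work surface. World frame = base frame: x ahead of the robot, y to its left, z up, the work surface at z = 0. Lengths are in mm, angles in rad, forces in N, time in s.
With the tool pointing down it reaches from about 275 to 750 mm from the base axis. Payload 10.2 kg.
Tool frame: the origin (TCP) lies at the very end of the fingers, on their centre line; the grasp point (between the pads) lies 19 mm behind it; x points along the fingers, y is the direction in which the jaws open and shut, and the axes are right-handed (so a half turn about x gives the same grasp; the last joint's range is limited). The gripper opens to 85 mm and grips with 20 to 120 N. Pads are 22 mm wide; open, the fingers measure 114 mm over their backs; the gripper's body (76 mm by 85 mm) begins 54 mm behind the grasp point. The pads swing forward as they close: fully open they stand 13 mm farther back than shut.
Start: joints at [-1.551, 0.313, 1.498, -0, 1.331, -0.223], TCP at [126.208, -509.61, 231.294] pointing down, gripper open.
Joint ranges: [-2.94, 2.94], [-0.97, 2.17], [0.19, 2.56], [-1.23, 4.37], [0.02, 3.11], [-2.88, 2.88]. Speed limits (rad/s): [2.39, 2.39, 3.01, 3.14, 3.14, 3.14].

### API

Orientations are given as a unit quaternion [w, x, y, z].
In Python, from rig import ctrl, viewer, order gives the robot as it stands. The module is installed in compiled form; this text tells all that it offers.
- The arm moves only by the tool carry_out, never from a script. Its argument "deltas" is a list of rows, each a list of 7 numbers: the gripper command: -1 is fully open, 1 is shut, values between are in proportion, then the shift along the tool's x, y, z in mm, then the turn, a rotation vector about the tool's x, y, z in degrees. A call has exactly 5 rows; each row is the pose to reach, as a shift and turn from the pose commanded when the call began, along the tool's axes at that moment; what a row does not reach only later rows make up. A row lasts 1/8 s, in which the tool goes at most 62.5 mm and 10.7 degrees, less where a joint would pass 70% of its speed; a pose out of reach is approached as far as the arm can. A call with a gripper value outside its range is refused whole. The fingers move at their own pace and stop on an object; "newtons" is the grip in N (left out, the last holds). Time passes only in rows, so rows that repeat a pose let the fingers close, or fill a call up. It gives the time, the measured TCP pose, the force and the opening at its end, in the units of the state.
- ctrl.sense(): the state, without advancing time (a new reading comes with each control period).
- viewer.capture(name): name is "side" or "top" or "wrist"; returns the picture (384x512x3 uint8, red, green, blue); there is no depth.
- viewer.calibration(name): a dict with "fx", "fy", "cx", "cy" (pixels), "xyz" and "attitude" of the camera in the world; the wrist camera has in their place "T_tool_cam" (4x4, takes a point from camera to tool coordinates, whose origin is the TCP and whose axes are the tool frame's). Camera axes: x right, y down, z forward; pixel columns grow to the right and rows downward; lengths in mm; the calibration is good to about 2 mm. A picture is of the moment at which its call begins: read the wrist's pose just before it. calibration takes no time and is no camera call.
- order.finish_job(): hands the job in, once; it reports no verdict.
The state is a dict: "time_s": time; "joints": joint angles; "dq": joint speeds; "tau": joint torques, N m; "eef_pos": TCP position; "ee_rot": TCP orientation; "force": force on the tool from outside, world axes, zero at the start; "wrist_torque": the same for the moment, N m; "grip_width": opening from 0.0 (shut) to 1.0 (fully open).
Only numpy, scipy, OpenCV 4.12 (cv2) and the standard library are available. Lean on these libraries where they do the work, as an engineer would, in place of code of your own. Each camera call takes 0.05 s, during which the arm holds its last target. There are 200 camera calls.

### The job

Push the aluminium bar along its guide, away from the robot, until its end is up against the stop. Then reach through the window of the guard with the fingertips and press the clamp lever fully down, without touching the guard frame; the lever stays down when let go. Only push and press: do not lift the bar, and leave the four other things on the bench where they are.

Things in the scene. Friction and masses are not known exactly. Their poses are not given: they have to be found in the camera images.
- press: Grey steel clamp fixture bolted to the bench. Origin on the bench, mid-width; +x along the guide away from the robot (world yaw within 0.3), +y left. Fixture frame, mm: bed top z 30; main bed x -55..145, y -100..100; front tongue x -185..-55, y -30..30, carries the bar's near end; guide rails x -85..50, tops z 40, 28 apart; hinge cheeks x 107..137, tops z 100.
- guard: Bare aluminium guard on the fixture, same origin and axes; do not touch. 4 mm sheet 190 wide, 180 long, rising 25 deg (0.436 rad) away from the robot: front edge x -52, z 92; rear edge x 112, z 168 mm. Open below in front, where the bar runs in under it. Side rails and four posts at y +-92.
- window (a point): Centre of the rectangular guard window, 110 mm up the slope by 120 wide, at fixture (30, 0, 130) mm, mid-sheet. Square to the sheet a finger points down and away from the robot, 25 deg off vertical; straight down is possible too.
- stop (a point): Foot of the steel end stop's face, on the bed at fixture (50, 0, 30) mm. The face is square to the fixture's x, 52 mm wide, 24 high.
- bar: Loose aluminium bar 160 x 25 x 25, 0.27 kg, lying in the guide. Origin: centre of its underside (on the bed, z = 30); its x runs along the bar, +x towards the stop. It starts 30 to 60 mm short of the stop; it slides with 1 to 3 N; first contact can give a short jolt of 10 N.
- bar_nose (a point): Centre of the bar's far end face, the one that meets the stop (12.5 above the bed).
- bar_tail (a point): Centre of the bar's near end face, the one to push (z = 42.5 mm). With the bar home it is at fixture x = -110 mm, 25 in front of the rails and 58 in front of the guard. Only the bar lies on the tongue: a finger can come down behind it.
- lever (a joint): Clamp lever under the guard, rad: 0 = raised, 0.24 = fully down on its hard stop. Starts at 0 to 0.06. Stiff by friction, no spring: about 5 N on the pad moves it and it stays where left. Hinge axis along y at fixture (120, 0, 85) mm.
- lever_pad (a point): Centre of the top of the black rubber pad (36 long, 44 wide) on the lever's near end. Fixture (38, 0, 110) mm raised, (35, 0, 90) fully down: 20 mm of nearly vertical travel. It lies behind the window, 16 to 36 mm below the sheet measured square to it. It reads its present position.
- tub: Round tub with a green lid, 80 across, 90 high, standing to one side of the fixture. Origin: centre of its underside. Leave alone.
- spray: Spray can, 56 across, 150 high, standing to the other side of the fixture. Origin: centre of its underside. Leave alone.
- offcut: Short aluminium offcut 70 x 25 x 25 lying on the bench left of the bar. Origin: centre of its underside. Leave alone.
- wrench: Steel wrench lying on the bench right of the bar. Origin at its underside. Leave alone.
Not all that is in view belongs to the job. What is meant by the bar is not black or blue, and is the larger of those in its own colour.

How it is judged:
By the outcome, as a careful person would: the job done as asked, in the order asked, and still so for the second after the job is handed in, with the robot touching nothing.
It also fails if it takes over 45 s, if anything falls off the work surface, if the arm or the gripper's body presses on something with over 40 N, if the wrist force passes 120 N, or if a joint passes its speed limit or range.

## Working session

There is one attempt and no reset: what is moved stays moved. The work goes in short steps, Python scripts to look and compute and a tool call to move; the robot and the scene stay as the last step left them, time stands still between calls to the robot, and variables do not carry over. Pictures are saved under pics/ and viewed, about 8 in all and at most 12, crops included, and the job is handed in when it is done.

Besides the shell and the picture viewer there is one more tool, called after ">>>" by a JSON object that holds its "fn" and its "kwargs". carry_out: Moves the arm, as the interface text tells. Its arguments: {"type":"object","properties":{"deltas":{"type":"array"},"newtons":{"type":"number"}},"required":["deltas"]}

```bash
mkdir -p pics; ls; python3 - <<'E'
from rig import ctrl,viewer
import cv2,json
s=ctrl.sense();print(s)
for n in("side","top","wrist"):
    print(n,viewer.calibration(n))
a=viewer.capture("top");b=viewer.capture("side")
cv2.imwrite("pics/top.png",a[:,:,::-1]);cv2.imwrite("pics/side.png",b[:,:,::-1])
E
```

```text
pics
{'time_s': 0.0, 'joints': array([-1.55139817e+00,  3.13482329e-01,  1.49844735e+00,  1.84006298e-05,
        1.33099872e+00, -2.23387963e-01]), 'dq': array([ 0.0002378 , -0.00091371,  0.00117716, -0.00116056,  0.00059984,
        0.00113223]), 'tau': array([ 3.89891080e-03, -4.12270260e+01, -2.59735912e+01,  2.81105980e-05,
        4.24543963e-03,  8.22583047e-06]), 'eef_pos': array([ 126.20790428, -509.33790585,  230.7146694 ]), 'ee_rot': array([ 0.08515647,  0.70195752,  0.08609479, -0.70184878]), 'force': array([-0.34785768, -0.54052756, -0.37977441]), 'wrist_torque': array([0.03248543, 0.00710909, 0.01290673]), 'grip_width': 0.9990173635298182}
side {'fx': 487.2799137094458, 'fy': 487.2799137094458, 'cx': 255.32776704077656, 'cy': 189.8921109429135, 'xyz': array([ 393.16903688, -805.34121276,  796.49152576]), 'attitude': array([-0.41610795,  0.90460002, -0.08422064,  0.03820817])}
top {'fx': 355.0130638358718, 'fy': 355.0130638358718, 'cx': 256.43119400662334, 'cy': 198.46464465898353, 'xyz': array([425.95267784,  13.46755079, 905.61066755]), 'attitude': array([-0.04838238,  0.70675858, -0.70366443,  0.05484357])}
wrist {'fx': 319.1779601253724, 'fy': 319.1779601253724, 'cx': 255.0331963925173, 'cy': 187.14344609171934, 'T_tool_cam': array([[ 2.13051812e-04, -2.92326288e-01,  9.56318616e-01,
        -1.42957059e+02],
       [ 9.99999970e-01,  1.79313569e-04, -1.67970938e-04,
         1.99947395e-01],
       [-1.22378583e-04,  9.56318623e-01,  2.92326318e-01,
        -7.40338684e+01],
       [ 0.00000000e+00,  0.00000000e+00,  0.00000000e+00,
         1.00000000e+00]])}
```

View pics/top.png

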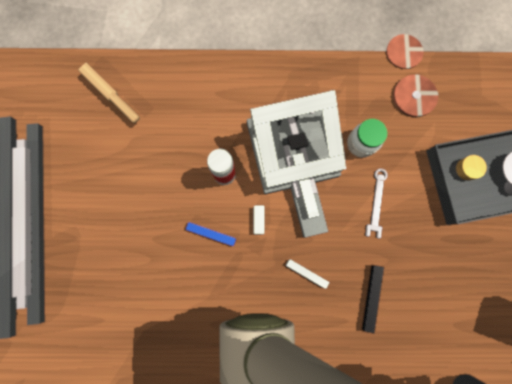

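View pics/side.png

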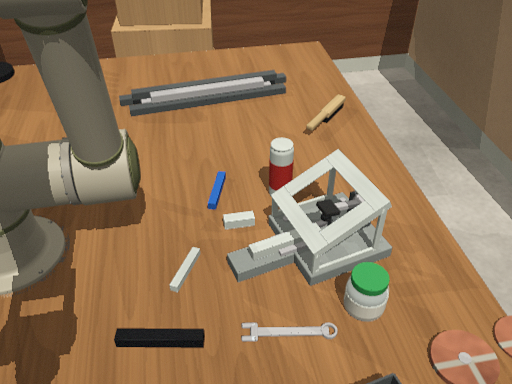

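Top view: the bar lies on the tongue of the fixture, seen from (312,218) up under the guard at (300,140). Side view: the bar's tail is near (255,250). The other candidates don't fit: the pale stick at (307,273) and offcut at (259,220) lie loose on the bench, and the other two are blue and black. I'll confirm this and pick corners in an enlarged crop.

```bash
python3 - <<'E'
import cv2,numpy as np
a=cv2.imread("pics/top.png")[85:245,235:365];b=cv2.imread("pics/side.png")[145:285,220:400]
cv2.imwrite("pics/c1.png",cv2.resize(a,None,fx=3.7,fy=3.7,interpolation=cv2.INTER_CUBIC))
cv2.imwrite("pics/c2.png",cv2.resize(b,None,fx=4,fy=4,interpolation=cv2.INTER_CUBIC))
E
```

```text
(no output)
```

View pics/c1.png

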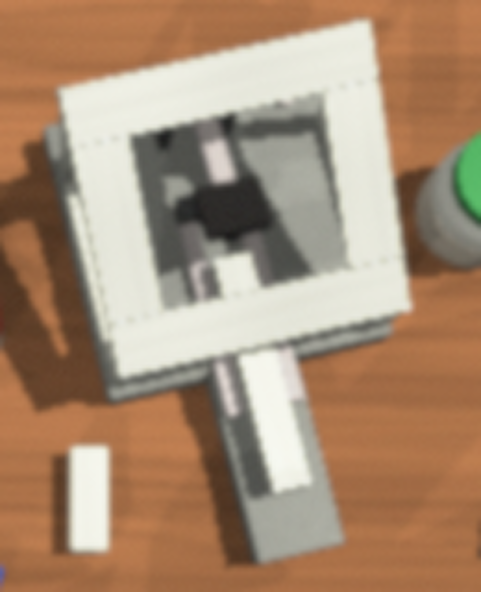

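View pics/c2.png

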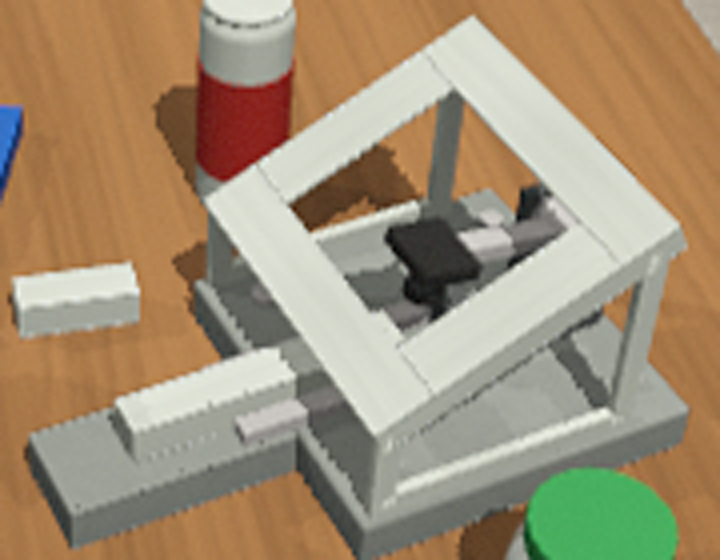

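The crops confirm it: the long pale bar is in the guide, with its tail top at crop1 (288,490) and crop2 (127,416), and the lever pad shows through the window. Next I fit the fixture pose.

```bash
cat > h.py <<'E'
import numpy as np
from rig import viewer
from scipy.spatial.transform import Rotation as R
def Rq(q): return R.from_quat(np.r_[q[1:],q[0]])
def proj(n,P):
    c=viewer.calibration(n);p=Rq(c["attitude"]).inv().apply(np.atleast_2d(P)-c["xyz"])
    return np.c_[c["fx"]*p[:,0]/p[:,2]+c["cx"],c["fy"]*p[:,1]/p[:,2]+c["cy"]]
def world(P,f): return R.from_euler("z",f[2]).apply(np.atleast_2d(P))+[f[0],f[1],0]
E
python3 - <<'E'
from h import *
from scipy.optimize import least_squares
g=[[-52.5,95,94],[-52.5,-95,94],[111,95,170],[111,-95,170]]
w=[[79,60,155],[79,-60,155],[-20.7,60,108.6],[-20.7,-60,108.6]]
t=[[-185,30,30],[-185,-30,30]]
P={"top":np.array(g+w+t),"side":np.array(g+t+[[-55,-100,30]])}
U={"top":np.array([[115,380],[410,308],[60,90],[370,20],[132,135],[323,95],[163,307],[347,267],[258,563],[343,542]])/3.7+[235,85],
"side":np.array([[208,200],[375,437],[473,15],[685,232],[30,437],[72,512],[365,525]])/4+[220,145]}
for names in(("top",),("side",),("top","side")):
    r=least_squares(lambda f:np.concatenate([(proj(n,world(P[n],f))-U[n]).ravel() for n in names]),[550,-50,.25])
    print(names,r.x,np.abs(r.fun).max());
f=r.x;np.save("f.npy",f)
for n in P: print((proj(n,world(P[n],f))-U[n]).round(1).tolist())
# bar tail top centre: s of x
Ut={"top":np.array([[263,495],[312,485]])/3.7+[235,85],"side":np.array([[115,402],[138,430]])/4+[220,145]}
for n in Ut:
    q=least_squares(lambda s:(proj(n,world([[s[0],12.5+s[1],55],[s[0],-12.5+s[1],55]],f))-Ut[n]).ravel(),[-150,0]);print(n,q.x,q.fun)
print("world tail z42.5, pad, window, tonguefront",world([[-150,0,42.5],[38,0,110],[30,0,130],[-185,0,30]],f))
E
```

```text
('top',) [ 6.45718122e+02 -9.86049822e+01  2.34794769e-01] 1.1794108306679902
('side',) [ 6.47804309e+02 -1.02332788e+02  2.34170065e-01] 1.6622217782158941
('top', 'side') [ 6.46862320e+02 -9.99019761e+01  2.37079725e-01] 2.3990624339754447
[[1.6, -1.2], [0.6, 0.0], [0.2, -1.0], [0.6, -0.8], [-0.5, -0.5], [0.3, -1.5], [0.5, 0.7], [1.1, -0.1], [0.3, -0.3], [0.9, -0.2]]
[[-1.5, -0.9], [-0.6, -0.9], [0.1, -0.8], [-0.8, -2.4], [-1.1, -1.6], [-0.7, -0.0], [-0.4, 0.8]]
top [-144.21752219    4.19388739] [ 1.60262072 -0.15451572 -1.60506573  0.16149765]
side [-141.5164871    -3.20566799] [ 0.40968127 -0.6419016  -0.40264231  0.62415061]
world tail z42.5, pad, window, tonguefront [[ 501.05812152 -135.13173252   42.5       ]
 [ 683.79938347  -90.97710444  110.        ]
 [ 676.02315956  -92.85602479  130.        ]
 [ 467.0371419  -143.35200902   30.        ]]
```

```bash
cat >> h.py <<'E'
from rig import ctrl
f=np.load("f.npy")
def pose(tilt=0):  # tool z ahead, y left, x down tilted ahead
    m=np.array([[np.sin(tilt),0,-np.cos(tilt)],[0,1,0],[np.cos(tilt),0,np.sin(tilt)]]).T
    return R.from_euler("z",f[2])*R.from_matrix(m)
def delta(P,tilt,cur=None,fix=True):
    s=ctrl.sense();p0,r0=(s["eef_pos"],Rq(s["ee_rot"])) if cur is None else cur
    p=world(P,f)[0] if fix else np.array(P)
    return np.r_[r0.inv().apply(p-p0),np.degrees((r0.inv()*pose(tilt)).as_rotvec())].round(1)
E
python3 - <<'E'
from h import *
print(Rq(ctrl.sense()["ee_rot"]).as_matrix().round(2))
print(delta([-170,0,230],0), world([-170,0,230],f))
E
```

```text
[[-0.    0.24 -0.97]
 [ 0.   -0.97 -0.24]
 [-1.   -0.   -0.  ]]
[ 1.200e+00 -2.732e+02 -4.338e+02 -1.797e+02 -1.000e-01 -0.000e+00] [[ 481.61756174 -139.82903338  230.        ]]
```

>>> {"fn": "carry_out", "kwargs": {"deltas": [[1,0,-15,-24,-10,0,0],[1,0,-30,-48,-20,0,0],[1,0,-46,-72,-30,0,0],[1,0,-61,-97,-40,0,0],[1,0,-76,-121,-50,0,0]], "newtons": 40}}

```text
time_s: 0.72
eef_pos: [226.0, -405.9, 231.1]
ee_rot: [0.376, 0.599, 0.376, -0.599]
force: [-0.1, -0.1, -0.1]
grip_width: -0.001
```

```bash
python3 - <<'E'
from h import *
print(ctrl.sense()["joints"].round(2),ctrl.sense()["eef_pos"])
print(delta([-170,0,230],0))
E
```

```text
[-1.32  0.18  1.67  0.    1.29 -0.87] [ 225.95221798 -405.86079472  231.05756591]
[   1.2  114.6 -350.7 -129.3   -0.    -0. ]
```

>>> {"fn": "carry_out", "kwargs": {"deltas": [[1,0,9,-27,-10,0,0],[1,0,18,-54,-20,0,0],[1,0,26,-81,-30,0,0],[1,0,35,-108,-40,0,0],[1,0,44,-135,-50,0,0]]}}

```text
time_s: 1.35
eef_pos: [324.8, -304.0, 231.1]
ee_rot: [0.594, 0.384, 0.594, -0.384]
force: [0.6, 0.1, -1.1]
grip_width: -0.001
```

```bash
python3 - <<'E'
from h import *
print(ctrl.sense()["joints"].round(2),ctrl.sense()["eef_pos"])
print(delta([-170,0,230],0))
E
```

```text
[-1.02  0.14  1.72  0.    1.28 -1.44] [ 324.76144883 -304.02188242  231.08082933]
[  1.1 210.4 -85.3 -79.4  -0.   -0. ]
```

>>> {"fn": "carry_out", "kwargs": {"deltas": [[1,0,27,-11,-10,0,0],[1,0,54,-22,-20,0,0],[1,0,81,-33,-30,0,0],[1,0,108,-44,-40,0,0],[1,0,135,-55,-50,0,0]]}}

```text
time_s: 1.98
eef_pos: [425.9, -199.0, 231.1]
ee_rot: [0.7, 0.097, 0.701, -0.097]
force: [-0.4, -0.3, 0.5]
grip_width: 0.002
```

```bash
python3 - <<'E'
from h import *
print(ctrl.sense()["joints"].round(2),ctrl.sense()["eef_pos"])
print(delta([-170,0,160],0))
E
```

```text
[-0.69  0.19  1.65  0.    1.3  -1.98] [ 425.8857775  -199.00973066  231.06048323]
[ 71.1  72.1  37.6 -29.3  -0.   -0. ]
```

>>> {"fn": "carry_out", "kwargs": {"deltas": [[1,15,24,12,-10,0,0],[1,35,48,25,-20,0,0],[1,60,72,37.6,-29.3,0,0],[1,71,72,37.6,-29.3,0,0],[1,71,72,37.6,-29.3,0,0]]}}

```text
time_s: 2.6
eef_pos: [480.9, -141.3, 159.9]
ee_rot: [0.702, -0.08, 0.703, 0.081]
force: [1.0, 0.4, -0.6]
grip_width: 0.005
```

```bash
python3 - <<'E'
from h import *
import cv2
s=ctrl.sense();print(s["joints"].round(2),s["eef_pos"],delta([-170,0,160],0))
cv2.imwrite("pics/w1.png",viewer.capture("wrist")[:,:,::-1])
c=viewer.calibration("wrist");T=c["T_tool_cam"]
def pw(P):
    t=Rq(s["ee_rot"]).inv().apply(world(P,f)-s["eef_pos"]);q=(t-T[:3,3])@T[:3,:3]
    return np.c_[c["fx"]*q[:,0]/q[:,2]+c["cx"],c["fy"]*q[:,1]/q[:,2]+c["cy"]].round(0)
print("rail fronts -85,+-14,40; guard front corners, tongue/bed, pad, bar tail top -143",pw([[-85,14,40],[-85,-14,40],[-52.5,95,94],[-52.5,-95,94],[-55,30,30],[-55,-30,30],[-20.7,60,108.6],[-20.7,-60,108.6],[-143,12.5,55],[-143,-12.5,55],[-133,12.5,55],[-133,-12.5,55]]).tolist())
E
```

```text
[-0.52  0.33  1.67 -0.    1.14 -2.32] [ 480.90208916 -141.34526158  159.85398687] [-0.1  1.3  1.  -0.5 -0.1 -0.1]
rail fronts -85,+-14,40; guard front corners, tongue/bed, pad, bar tail top -143 [[272.0, 270.0], [242.0, 270.0], [376.0, 341.0], [140.0, 343.0], [288.0, 291.0], [227.0, 291.0], [335.0, 388.0], [182.0, 389.0], [272.0, 218.0], [242.0, 219.0], [272.0, 229.0], [242.0, 230.0]]
```

View pics/w1.png

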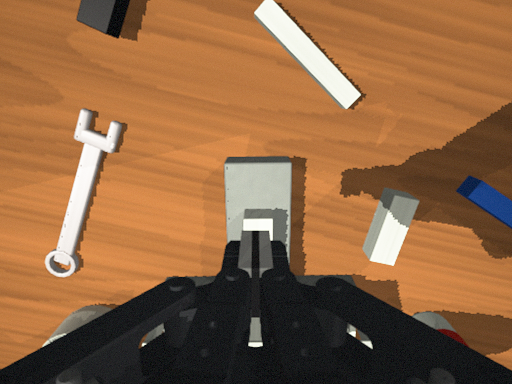

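The wrist view shows the bar tail's top edge at row 219, columns 243–272. The prediction for a tail at x = -143 was (272,218)/(242,219), so they agree. The tongue's front edge is at row 156. The finger is centred behind the tail, so I descend.

>>> {"fn": "carry_out", "kwargs": {"deltas": [[1,30,1,1,0,0,0],[1,65,1.2,1,0,0,0],[1,95,1.2,1,0,0,0],[1,115,1.2,1,0,0,0],[1,123,1.2,1,0,0,0]]}}

```text
time_s: 3.28
eef_pos: [482.0, -140.4, 37.3]
ee_rot: [0.703, -0.081, 0.702, 0.081]
force: [0.7, -0.2, -0.2]
grip_width: 0.0
```

```bash
cat >> h.py <<'E'
def fx():
    s=ctrl.sense();r=R.from_euler("z",-f[2]);return (r.apply(s["eef_pos"]-[f[0],f[1],0])).round(1),r.apply(s["force"]).round(1),s["time_s"]
E
python3 - <<'E'
from h import *
print(fx(),delta([-150,0,37],0))
E
```

```text
(array([-169.8,   -0.7,   37.3]), array([ 0.7, -0.3, -0.2]), 3.275) [ 0.3  0.8 19.7 -0.5  0.   0. ]
```

>>> {"fn": "carry_out", "kwargs": {"deltas": [[1,0,0.6,5,0,0,0],[1,0,0.6,10,0,0,0],[1,0,0.6,15,0,0,0],[1,0,0.6,19,0,0,0],[1,0,0.6,23,0,0,0]]}}

```text
time_s: 3.9
eef_pos: [504.6, -133.8, 37.4]
ee_rot: [0.702, -0.081, 0.703, 0.081]
force: [-2.3, -0.8, 0.8]
grip_width: 0.003
```

```bash
python3 -c "
from h import *
print(fx())"
```

```text
(array([-146.3,    0.5,   37.4]), array([-2.4, -0.2,  0.8]), 3.9)
```

>>> {"fn": "carry_out", "kwargs": {"deltas": [[1,0,-0.3,5,0,0,0],[1,0,-0.3,9,0,0,0],[1,0,-0.3,13,0,0,0],[1,0,-0.3,17,0,0,0],[1,0,-0.3,20,0,0,0]]}}

```text
time_s: 4.53
eef_pos: [524.2, -129.5, 37.3]
ee_rot: [0.702, -0.081, 0.702, 0.081]
force: [-2.7, -0.7, 2.6]
grip_width: -0.001
```

>>> {"fn": "carry_out", "kwargs": {"deltas": [[1,0,0,1,0,0,0],[1,0,0,2,0,0,0],[1,0,0,3,0,0,0],[1,0,0,4,0,0,0],[1,0,0,4,0,0,0]]}}

```text
time_s: 5.15
eef_pos: [528.0, -128.6, 37.3]
ee_rot: [0.703, -0.081, 0.702, 0.081]
force: [-0.4, 0.2, -0.0]
grip_width: 0.003
```

```bash
python3 -c "
from h import *
print(fx())"
```

```text
(array([-122.3,   -0. ,   37.3]), array([-0.4,  0.3, -0. ]), 5.15)
```

>>> {"fn": "carry_out", "kwargs": {"deltas": [[1,0,0,0.6,0,0,0],[1,0,0,1.2,0,0,0],[1,0,0,1.8,0,0,0],[1,0,0,2.4,0,0,0],[1,0,0,3,0,0,0]]}}

```text
time_s: 5.78
eef_pos: [529.1, -128.3, 37.2]
ee_rot: [0.701, -0.081, 0.704, 0.082]
force: [-14.3, -5.0, 9.0]
grip_width: -0.0
```

The force rose to 15 N with the TCP at fixture x ≈ -121, where the bar should be home (-110 less the 11 mm half pad), so it is against the stop. I back off and lift.

>>> {"fn": "carry_out", "kwargs": {"deltas": [[1,0,0,-3,0,0,0],[1,0,0,-10,0,0,0],[1,0,0,-25,0,0,0],[1,-30,0,-40,0,0,0],[1,-80,0,-40,0,0,0]]}}

```text
time_s: 6.4
eef_pos: [490.3, -136.9, 117.1]
ee_rot: [0.701, -0.08, 0.703, 0.082]
force: [0.0, -0.2, 0.9]
grip_width: 0.001
```

>>> {"fn": "carry_out", "kwargs": {"deltas": [[1,-40,0,0,0,0,0],[1,-80,0,0,0,0,0],[1,-120,0,0,0,0,0],[1,-140,0,0,0,0,0],[1,-140,0,0,0,0,0]]}}

```text
time_s: 7.02
eef_pos: [492.2, -137.3, 258.3]
ee_rot: [0.703, -0.082, 0.702, 0.081]
force: [0.9, -0.3, -0.8]
grip_width: -0.001
```

```bash
python3 - <<'E'
from h import *
import cv2
from scipy.spatial.transform import Rotation
print(fx(),ctrl.sense()["joints"].round(2))
t=0.436
for q in([-40,0,240],):print(q,delta(q,t))
b=viewer.capture("side")
b=cv2.resize(b[145:285,210:400],None,fx=4,fy=4,interpolation=cv2.INTER_CUBIC);cv2.imwrite("pics/s2.png",b[:,:,::-1])
print("expected home tail top corners in crop",(proj("side",world([[-110,12.5,55],[-110,-12.5,55],[-110,-12.5,30]],f))-[210,145])*4)
E
```

```text
(array([-159.2,   -0. ,  258.3]), array([ 0.8, -0.5, -0.8]), 7.025) [-0.5   0.26  1.5   0.    1.38 -2.3 ]
[-40, 0, 240] [ 18.6   0.8 119.1  -0.3 -24.8   0.2]
expected home tail top corners in crop [[209.40959683 377.08043101]
 [229.83602721 409.36160777]
 [229.10650874 442.0370125 ]]
```

View pics/s2.png

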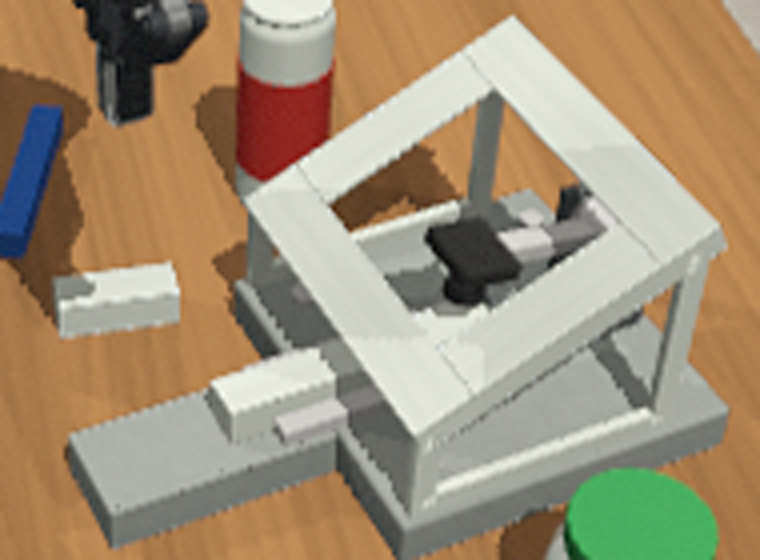

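The side crop shows the bar tail corners at (210,385), (232,412) and (232,440), against (209,377), (230,409) and (229,442) predicted for home. The bar is home and undisturbed, and the guard and lever are clear. Now I tilt and go above the window.

```bash
python3 - <<'E'
from h import *
print(delta([-23.5,0,229],.436))
E
```

```text
[ 2.80e+01  6.00e-01  1.36e+02 -4.00e-01 -2.50e+01  1.00e-01]
```

>>> {"fn": "carry_out", "kwargs": {"deltas": [[1,0,0,30,0,-7,0],[1,8,0.3,65,0,-14,0],[1,18,0.6,100,0,-20,0],[1,28,0.6,136,-0.4,-25,0],[1,28,0.6,136,-0.4,-25,0]]}}

```text
time_s: 7.7
eef_pos: [623.5, -104.9, 226.1]
ee_rot: [0.836, -0.063, 0.535, 0.1]
force: [-1.2, -0.1, -0.1]
grip_width: -0.001
```

```bash
python3 - <<'E'
from h import *
import cv2
print(fx(),ctrl.sense()["joints"].round(2));s=ctrl.sense()
print(delta([10,0,157],.436),delta([40,0,93],.436))
cv2.imwrite("pics/w3.png",viewer.capture("wrist")[:,:,::-1])
c=viewer.calibration("wrist");T=c["T_tool_cam"]
def pw(P):
    t=Rq(s["ee_rot"]).inv().apply(world(P,f)-s["eef_pos"]);q=(t-T[:3,3])@T[:3,:3]
    return np.c_[c["fx"]*q[:,0]/q[:,2]+c["cx"],c["fy"]*q[:,1]/q[:,2]+c["cy"]].round(0)
print(pw([[79,60,155],[79,-60,155],[-20.7,60,108.6],[-20.7,-60,108.6],[-52.5,95,94],[-52.5,-95,94],[20,22,110],[20,-22,110]]).tolist())
E
```

```text
(array([-23.8,   0.7, 226.1]), array([-1.1,  0.2, -0.1]), 7.7) [-0.46  0.36  1.51  0.34  0.96 -2.42]
[77.  -0.8  1.7 -0.  -0.2 -0.1] [ 1.476e+02 -9.000e-01  2.100e+00 -0.000e+00 -2.000e-01 -1.000e-01]
[[323.0, 254.0], [186.0, 254.0], [331.0, 128.0], [177.0, 128.0], [381.0, 80.0], [127.0, 80.0], [280.0, 170.0], [229.0, 170.0]]
```

View pics/w3.png

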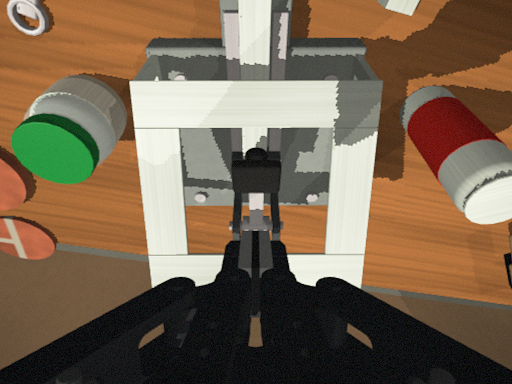

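The wrist view shows the window at columns 183–329 on the front edge (row 128) and 188–327 on the rear edge (row 254), within 6 px of prediction. The pad is at columns 232–281, rows 165–192, centred under the shut fingertips. I go in to just above the pad.

>>> {"fn": "carry_out", "kwargs": {"deltas": [[1,20,-0.5,12,0,0,0],[1,55,-0.9,15.6,0,0,0],[1,85,-0.9,15.6,0,0,0],[1,110,-0.9,15.6,0,0,0],[1,116,-0.9,15.6,0,0,0]]}}

```text
time_s: 8.38
eef_pos: [685.0, -91.5, 129.3]
ee_rot: [0.837, -0.064, 0.535, 0.1]
force: [-0.3, 1.0, -0.0]
grip_width: 0.001
```

```bash
python3 -c "
from h import *
print(fx(),ctrl.sense()['joints'].round(2),delta([40,0,110],.436),delta([40,0,95],.436))"
```

```text
(array([ 39. ,  -0.8, 129.3]), array([-0.1,  1.1, -0. ]), 8.375) [-0.4   0.58  1.44  0.36  0.8  -2.41] [17.9  0.8 -7.2  0.  -0.1 -0. ] [ 31.5   0.8 -13.5   0.   -0.1  -0. ]
```

>>> {"fn": "carry_out", "kwargs": {"deltas": [[1,6,0.8,-2.4,0,0,0],[1,12,0.8,-4.8,0,0,0],[1,18,0.8,-7.2,0,0,0],[1,22,0.8,-9.2,0,0,0],[1,25,0.8,-10.5,0,0,0]]}}

```text
time_s: 9.0
eef_pos: [686.7, -90.8, 104.0]
ee_rot: [0.838, -0.064, 0.533, 0.099]
force: [-1.9, -0.9, 3.4]
grip_width: 0.001
```

```bash
python3 -c "
from h import *
print(fx(),delta([40,0,95],.436))"
```

```text
(array([ 40.9,  -0.5, 104. ]), array([-2.1, -0.4,  3.4]), 9.0) [ 7.8  0.5 -4.6  0.1  0.1  0.1]
```

>>> {"fn": "carry_out", "kwargs": {"deltas": [[1,2.3,0,-1.0,0,0,0],[1,4.5,0,-2.1,0,0,0],[1,6.4,0,-3,0,0,0],[1,8.2,0,-3.8,0,0,0],[1,9.1,0,-4.2,0,0,0]]}}

```text
time_s: 9.62
eef_pos: [686.6, -90.6, 93.4]
ee_rot: [0.837, -0.064, 0.534, 0.099]
force: [-2.2, -1.5, 3.8]
grip_width: 0.001
```

>>> {"fn": "carry_out", "kwargs": {"deltas": [[1,0.5,0,-0.2,0,0,0],[1,0.9,0,-0.4,0,0,0],[1,1.4,0,-0.6,0,0,0],[1,1.8,0,-0.8,0,0,0],[1,1.8,0,-0.8,0,0,0]]}}

```text
time_s: 10.25
eef_pos: [686.8, -90.7, 92.6]
ee_rot: [0.838, -0.064, 0.533, 0.099]
force: [-7.0, -1.3, 9.8]
grip_width: -0.001
```

```bash
python3 -c "
from h import *
print(fx(),ctrl.sense()['wrist_torque'])"
```

```text
(array([41. , -0.4, 92.6]), array([-7.1,  0.4,  9.8]), 10.25) [-0.09972999  0.63330267  0.05655223]
```

>>> {"fn": "carry_out", "kwargs": {"deltas": [[1,0.7,0,-0.3,0,0,0],[1,1.4,0,-0.6,0,0,0],[1,2.1,0,-1,0,0,0],[1,2.7,0,-1.3,0,0,0],[1,2.7,0,-1.3,0,0,0]]}}

```text
time_s: 10.88
eef_pos: [687.0, -90.8, 92.0]
ee_rot: [0.838, -0.065, 0.532, 0.1]
force: [-20.7, 0.1, 27.2]
grip_width: 0.001
```

```bash
python3 -c "
from h import *
print(fx())"
```

```text
(array([41.2, -0.5, 92. ]), array([-20.1,   5. ,  27.2]), 10.875)
```

Pressing 3 mm further moved the tip only 0.6 mm while the force rose from about 12 to 34 N, at TCP z 92. The prediction was 93, so this is the hard stop. I withdraw.

>>> {"fn": "carry_out", "kwargs": {"deltas": [[1,-3,0,1.5,0,0,0],[1,-10,0,4,0,0,0],[1,-25,0,5,0,0,0],[1,-50,0,5,0,0,0],[1,-80,0,5,0,0,0]]}}

```text
time_s: 11.5
eef_pos: [657.5, -97.4, 164.1]
ee_rot: [0.837, -0.064, 0.534, 0.1]
force: [0.6, -0.2, 0.1]
grip_width: -0.001
```

>>> {"fn": "carry_out", "kwargs": {"deltas": [[1,-40,0,0,0,0,0],[1,-80,0,0,0,0,0],[1,-110,0,-20,0,0,0],[1,-125,0,-60,0,0,0],[1,-125,0,-120,0,0,0]]}}

```text
time_s: 12.12
eef_pos: [500.3, -135.7, 227.3]
ee_rot: [0.838, -0.066, 0.532, 0.099]
force: [-0.8, -1.7, -0.4]
grip_width: 0.001
```

```bash
python3 - <<'E'
from h import *
import cv2
print(fx())
b=viewer.capture("side")
b=cv2.resize(b[145:285,210:400],None,fx=4,fy=4,interpolation=cv2.INTER_CUBIC);cv2.imwrite("pics/s4.png",b[:,:,::-1])
for a in (0,.24):
    c=np.array([120,0,85]);pts=np.array([[x,y,110] for x,y in((20,22),(20,-22),(56,-22),(56,22))])
    print(a,(proj("side",world(R.from_euler("y",-a).apply(pts-c)+c,f))-[210,145]).__mul__(4).round().tolist())
E
```

```text
(array([-150.9,   -0.4,  227.3]), array([-1.2, -1.4, -0.4]), 12.125)
0 [[426.0, 219.0], [469.0, 272.0], [529.0, 252.0], [485.0, 201.0]]
0.24 [[417.0, 255.0], [459.0, 308.0], [519.0, 277.0], [475.0, 225.0]]
```

View pics/s4.png

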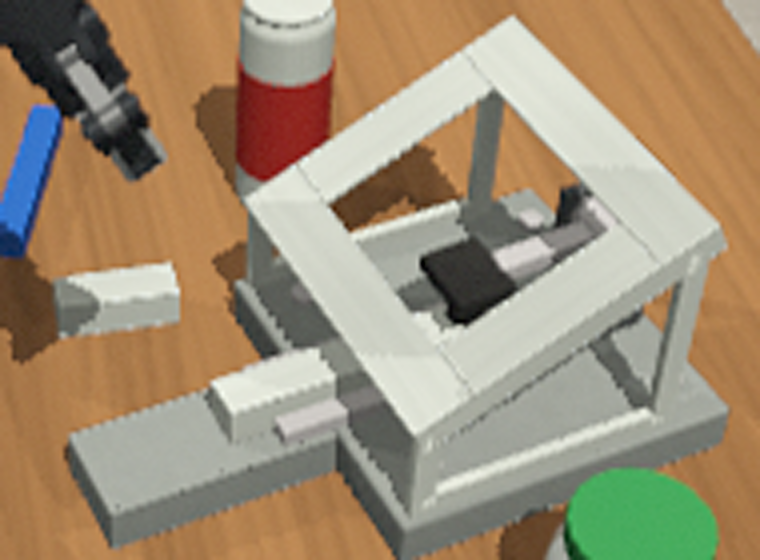

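The side crop shows the pad corners at (420,262), (457,315) and (518,285). That matches the fully-down prediction (417,255), (459,308), (519,277), with the same small row offset seen on the bar. The bar's tail is still at (210,385) and the tool is clear.

```bash
python3 -c "
from rig import order
print(order.finish_job())"
```

```text
the job is handed in; nothing more can be done
None
```

The bar is up against the stop and the clamp lever is fully down. I handed the job in at about 12 s of robot time.

- **Bar:** I pushed it along the guide with shut fingers until the force rose to about 15 N. The tip was then at fixture x ≈ -121, within about 1 mm of where it should be with the bar home. The side view agreed within about 2 px, and the bar was unmoved in the last picture.
- **Lever:** I reached through the window tilted 25° and pressed. It moved at about 4 N and then met its hard stop: at 34 N the tip moved only 0.6 mm more, at z = 92 mm against 93 predicted. After I let go, the last picture matched the fully-down position within about 3 px.
- **Guard and other objects:** I saw no sign of guard contact, but I had no direct contact check. I made no separate before-and-after measurement of the tub, spray can, offcut or wrench. The spray can, offcut and tub looked unmoved in the last crop; the wrench was out of frame, and the arm was never low near it.
- **Disagreement:** The two cameras' fixture fits differed by 2 to 4 mm. This left a steady offset of about 2 px (7 or 8 px in the 4x crops), which did not affect either step.

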